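# Set the angle guide on a packing-bench cutting board and lay the cutting rule against it

### The arm

A 7-joint arm with a two-finger parallel gripper is mounted at the origin on the work surface. World frame = base frame: x ahead of the robot, y to its left, z up, the work surface at z = 0. Lengths are in m, angles in rad, forces in N, time in s.
With the tool pointing down it reaches from about 0.4 to 0.875 m from the base axis. Payload 19.3 kg.
Tool frame: the origin (TCP) lies midway between the tips of the shut fingers; the grasp point (between the pads) lies 19 mm behind it; z points along the fingers, y is the line along which they close (so a half turn about z gives the same grasp; the last joint's range is limited). The gripper opens to 85 mm and grips with 20 to 120 N. Pads are 22 mm wide; open, the fingers measure 114 mm over their backs; the gripper's body (76 mm by 85 mm) begins 54 mm behind the grasp point. The pads swing forward as they close: fully open they stand 13 mm farther back than shut.
Start: joints at [1.074, 0.521, -0.036, 1.599, 0.021, 1.021, -0.113], TCP at [0.259, -0.569, 0.231] pointing down, gripper open.
Joint ranges: [-2.91, 2.91], [-0.3, 2.13], [-1.5, 1.42], [0.17, 2.43], [-1.26, 4.41], [0.16, 1.93], [-2.52, 2.52]. Speed limits (rad/s): [1.89, 1.89, 2.39, 2.39, 3.01, 3.01, 3.01].

### API

Orientations are given as a 3x3 rotation matrix whose columns are the frame's x, y, z axes.
In Python, from cell import arm gives the robot as it stands. The module is installed in compiled form; this text tells all that it offers.
- The arm moves only by the tool move_arm, never from a script. Its argument "steps" is a list that holds one entry, the list of rows, each a list of 5 numbers: the shift along the world's x, y, z in mm, then the turn about the world's z in rad, then the finger opening in mm, from 0 to 85.4. In form: [[[dx, dy, dz, roll, hand], ...]]. A call has 1 to 8 rows; each row shifts and turns the commanded pose from where the row before left it; what a row does not reach is not made up. A row lasts 1/12 s, in which the tool goes at most 41.7 mm and 7.16 degrees, less where a joint would pass 70% of its speed; a pose out of reach is approached as far as the arm can. A call with a gripper value outside its range is refused whole. The fingers move at their own pace and stop on an object; "newtons" is the grip in N (left out, the last holds). Time passes only in rows, so rows that do not move let the fingers close. It gives the time, the measured TCP pose, the force, the opening and the grip force at its end, in the units of the state.
- arm.state(): the state, without advancing time (a new reading comes with each control period).
- arm.get_image(name): name is "side" or "top"; returns (picture, depth): 420x560x3 uint8, red, green, blue; 420x560 float32, m along the optical axis (not along the pixel's ray), 0 where there is no reading.
- arm.get_calibration(name): a dict with "fx", "fy", "cx", "cy" (pixels), "xyz" and "attitude" of the camera in the world. Camera axes: x right, y down, z forward; pixel columns grow to the right and rows downward; lengths in m; the calibration is good to about 2 mm. A picture is of the moment at which its call begins. get_calibration takes no time and is no camera call.
- arm.finish_job(): hands the job in; it is judged then, once.
The state is a dict: "time": time; "joint_pos": joint angles; "dq": joint speeds; "effort": joint torques, N m; "ee_pos": TCP position; "tool_rot": TCP orientation; "contact_force": force on the tool from outside, world axes, zero at the start; "torque": the same for the moment, N m; "gripper_width": finger opening in m; "grip_force": force on a finger pad.
Only numpy, scipy, OpenCV 4.12 (cv2) and the standard library are available. Lean on these libraries where they do the work, as an engineer would, in place of code of your own. Each camera call takes 0.05 s, during which the arm holds its last target. There are 200 camera calls.

### The job

Swing the guide arm on the cutting board by its knob until its pointer lines up with the metal index clip on the arc scale. Then lay the loose cutting rule flat on the card, grip rib up, flush against the arm's far long edge (the one facing away from the robot) with its whole length alongside the arm, and let go, leaving the arm on the clip's mark. Do not shift the clip or the other things on the bench.

Things in the scene. Friction and masses are not known exactly. Their poses are not given: they have to be found in the camera images.
- board: Dark grey cutting board fixed to the bench, 340 (x) x 420 (y) x 12 mm; origin at the centre of its underside. A fixed sheet of brown card 280 x 235 x 3 mm lies on it, top 15 mm above the bench. The arm's pivot is 130 mm from the board's centre along its -y; the arm points roughly along its +y, to the arc of white tick marks.
- swing_arm (a joint): Angle of the guide arm about its vertical pivot (rad), counter-clockwise seen from above; at 0 the arm points along the board's +y; range -0.5 to 0.5, positive brings the knob nearer the robot. It swings stiffly (about 1 N m, 4 N at the knob) and stays where it is left. The pointer is on the mark when this equals index_clip.
- index_clip (a joint): Angle of the index clip about the same pivot, same zero and sign (rad): the commanded angle. It stays put unless pushed hard; not to be moved.
- guide_pivot (a point): On the arm's pivot axis at the card's top (15 mm above the bench), turning with the arm: x along the arm to the pointer, y across it towards the robot, z up. The arm is an aluminium bar 36 mm wide (y -18 to +18), straight from x = -30 to 255 mm, top 10.5 mm above the card; at x = 0 a nut 26 mm across stands 8 mm above that. The far edge, for the rule, is y = -18 mm.
- guide_knob (a point): Top centre of the black upright knob on the arm, 27 mm in diameter, 50 mm tall above the arm's top, 230 mm from the pivot, its top 75.5 mm above the bench. Axes as guide_pivot.
- guide_pointer (a point): End of the arm's 6 mm wide pointer, 281 mm from the pivot, 19.5 mm above the bench. Axes as guide_pivot.
- clip_point (a point): Inner point of the metal index clip, 288 mm from the pivot, 17 mm above the bench; its x axis runs outward along the pivot's radius. The clip is a bright metal block 20 mm wide and 30 mm long (296 to 326 mm from the pivot), its top 27 mm above the bench with a dark screw head to 37 mm.
- rule: Loose cutting rule: flat steel strip 200 (x) x 40 (y) x 6 mm with an aluminium grip rib on top along its middle, 150 mm long, 13 mm wide, up to 33 mm above the underside. Origin at the centre of the underside, x along its length, z up; alike either way round. 0.15 to 0.31 kg.
- tin: Bystander: round tin, 72 mm across, 45 mm tall; origin at the centre of its underside.
- carton: Bystander: closed brown carton 110 x 75 x 60 mm; origin at the centre of its underside.
- tape: Bystander: cardboard tape core lying flat, 90 mm across, 24 mm tall; origin at the centre of its underside.
- bin: Bystander: open grey bin 160 x 110 x 55 mm; origin at the centre of its underside.

How it is judged:
By the outcome, as a careful person would: the job done as asked, in the order asked, and still so for the second after the job is handed in, with the robot touching nothing.
It also fails if it takes over 51 s, if anything falls off the work surface, if the arm or the gripper's body presses on something with over 40 N, if the wrist force passes 120 N, or if a joint passes its speed limit or range.

## Working session

There is one attempt and no reset: what is moved stays moved. The work goes in short steps, Python scripts to look and compute and a tool call to move; the robot and the scene stay as the last step left them, time stands still between calls to the robot, and variables do not carry over. Pictures are saved under pics/ and viewed, at most 10 in all, crops included, and the job is handed in when it is done.

Besides the shell and the picture viewer there is one more tool, called as a command line: name --argument value ..., lists and objects as JSON in quotes. move_arm: Moves the arm, as the interface text tells. Its arguments: {"type":"object","properties":{"steps":{"type":"array","items":{"type":"array","items":{"type":"array","items":{"type":"number"}}}},"newtons":{"type":"number"}},"required":["steps"]}

```bash
mkdir -p pics; cat > h.py <<'E'
import numpy as np, cv2
from cell import arm
def shot(n,f=None):
    im,d=arm.get_image(n)
    if f: cv2.imwrite('pics/'+f,im[:,:,::-1])
    return im,d
def cloud(n,d):
    c=arm.get_calibration(n); v,u=np.mgrid[:d.shape[0],:d.shape[1]]
    p=np.stack([(u-c['cx'])/c['fx']*d,(v-c['cy'])/c['fy']*d,d],-1)
    return p@np.array(c['attitude']).T+np.array(c['xyz'])
def ray(n,u,v,z):
    c=arm.get_calibration(n); o=np.array(c['xyz'])
    r=np.array(c['attitude'])@np.array([(u-c['cx'])/c['fx'],(v-c['cy'])/c['fy'],1])
    return o+r*(z-o[2])/r[2]
E
python3 - <<'E'
from h import *
for n in('top','side'):
    im,d=shot(n,n+'1.png'); c=arm.get_calibration(n); print(n,c)
    np.savez(n+'1.npz',im=im,d=d)
s=arm.state(); print(s['time'],s['ee_pos'],s['tool_rot'],s['contact_force'])
E
```

```text
top {'fx': 546.9486913167228, 'fy': 546.9486913167228, 'cx': 289.87363498922514, 'cy': 206.13716563277515, 'xyz': array([0.2883161 , 0.02137574, 1.79258698]), 'attitude': array([[-0.01838114, -0.98702102,  0.15953568],
       [-0.99977938,  0.01652248, -0.01296917],
       [ 0.01016492, -0.15973887, -0.98710697]])}
side {'fx': 543.3100253080557, 'fy': 543.3100253080557, 'cx': 284.13598664221456, 'cy': 210.83808669049878, 'xyz': array([-0.04421563,  0.89567201,  1.34588486]), 'attitude': array([[-0.81609139, -0.44847447,  0.36450718],
       [-0.57785019,  0.62321406, -0.52696622],
       [ 0.0091649 , -0.64068314, -0.76775069]])}
0.1 [ 0.25857297 -0.56870113  0.2308019 ] [[ 9.10323019e-01  4.13898301e-01 -4.44244930e-04]
 [ 4.13898536e-01 -9.10322629e-01  8.44218458e-04]
 [-5.49856275e-05 -9.52383821e-04 -9.99999545e-01]] [0.28011344 0.33187339 0.64263846]
```

View pics/top1.png

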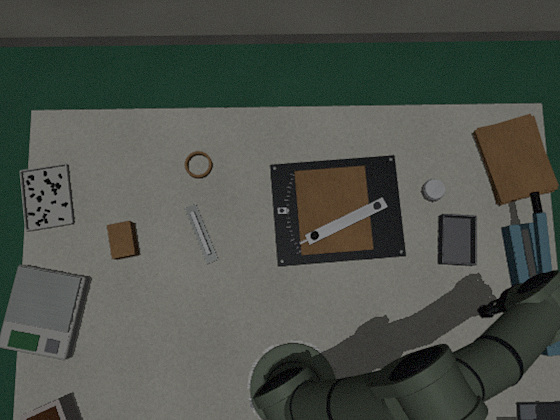

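View pics/side1.png

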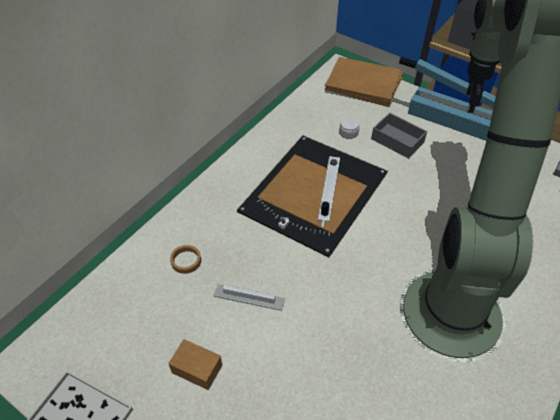

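The top view shows the board spanning (270–405, 155–265), the pivot nut at (377,206), the knob at (314,236) and the clip at (283,211). The rule is at (202,233), rib up. The arm has to swing away from the robot, to a roughly negative angle.

```bash
python3 - <<'E'
from h import *
for n in('top','side'):
    z=np.load(n+'1.npz'); im,d=z['im'],z['d']; P=cloud(n,d)
    hsv=cv2.cvtColor(im,cv2.COLOR_RGB2HSV)
    x,y,h=P[...,0],P[...,1],P[...,2]
    def comp(m,reg,minA=8):
        k,l,s,c=cv2.connectedComponentsWithStats((m&reg).astype(np.uint8))
        for i in range(1,k):
            if s[i,4]>=minA:
                q=P[l==i]; print('   px',c[i].round(1),'A',s[i,4],'med',np.median(q,0).round(4),'zmax',np.percentile(q[:,2],95).round(4))
    print(n,'heights>0.05'); 
    reg=(x>.45)&(x<1.0)&(y>-.45)&(y<.4)&(d>0)
    comp(h>.05,reg)
    print('z noise',np.std(h[reg&(h<.008)]),np.median(h[reg&(h<.008)]))
    bd=((im.max(-1)<75)&reg&(y<.1)).astype(np.uint8)
    cs,_=cv2.findContours(bd,cv2.RETR_EXTERNAL,cv2.CHAIN_APPROX_NONE); c=max(cs,key=cv2.contourArea)
    w=np.array([ray(n,*p[0],.012)[:2] for p in c],np.float32)
    r=cv2.minAreaRect(cv2.convexHull(w)); print('board',r)
    br=(im.min(-1)>110)&reg
    if n=='top': 
        gray=im.min(-1)
        print('rule rib'); comp(h>.018,reg&(y>.05)&(y<.35),20)
s=4
t=cv2.imread('pics/top1.png')[145:275,180:420]; cv2.imwrite('pics/topc.png',cv2.resize(t,(800,433),interpolation=cv2.INTER_CUBIC))
t=cv2.imread('pics/side1.png')[130:315,205:395]; cv2.imwrite('pics/sidec.png',cv2.resize(t,None,fx=3.2,fy=3.2,interpolation=cv2.INTER_CUBIC))
E
```

```text
top heights>0.05
   px [314.  235.1] A 61 med [ 0.4722 -0.0758  0.0742] zmax 0.0798
z noise 0.004344143423659882 -2.099815044165343e-05
board ((0.5851894617080688, -0.15526001155376434), (0.2948671281337738, 0.41837894916534424), 3.570288896560669)
rule rib
   px [197.3 164.2] A 204 med [0.7201 0.3012 0.0245] zmax 0.0319
   px [197.9 228.3] A 164 med [0.5061 0.2969 0.0322] zmax 0.0403
side heights>0.05
   px [325.2 205.9] A 77 med [ 0.4706 -0.0703  0.0705] zmax 0.0785
z noise 0.0034327989018838154 -0.0001950987336540866
board ((0.5835496187210083, -0.1487610936164856), (0.2911686897277832, 0.4219517409801483), 3.4669597148895264)
```

View pics/topc.png

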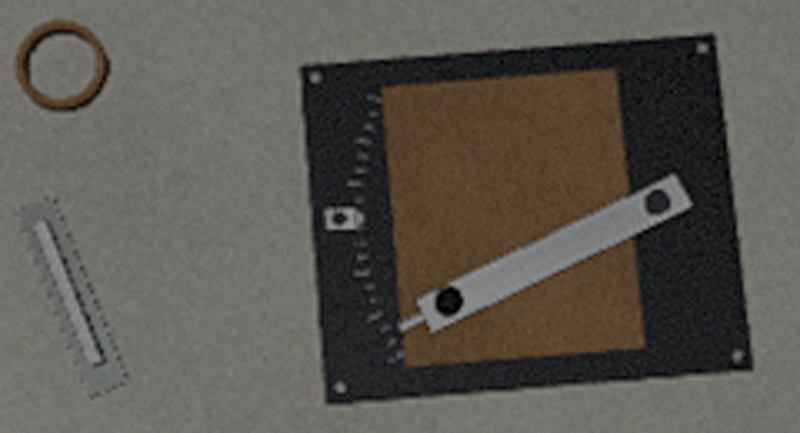

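View pics/sidec.png

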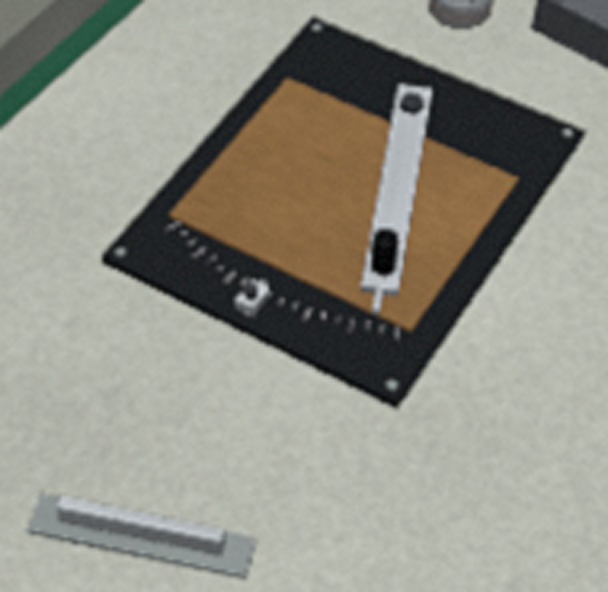

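The top crop shows the nut at (657,203), knob (449,300), clip screw (340,218), pointer tip (401,327) and rib from (40,225) to (98,362). In the side crop the nut is at (412,102) and the clip screw at (252,290).

```bash
python3 - <<'E'
from h import *
T=lambda u,v,z: ray('top',(u+.5)/3.3333-.5+180,(v+.5)/3.3333-.5+145,z)[:2]
S=lambda u,v,z: ray('side',(u+.5)/3.2-.5+205,(v+.5)/3.2-.5+130,z)[:2]
for nm,f,sc,nut,clip,kn in(('top',T,[(315,77),(702,47),(738,356),(341,387)],(657,203),(340,218),(449,300)),('side',S,[(121,252),(317,27),(567,132),(391,384)],(412,102),(252,290),(385,237))):
    c=np.array([f(*p,.012) for p in sc]); ce=c.mean(0)
    e=(c[0]+c[3]-c[1]-c[2])/2; th=np.arctan2(e[1],e[0])-np.pi/2
    g=c[0]-c[3]+c[1]-c[2]; th2=np.arctan2(g[1],g[0])
    print(nm,'screws',ce,np.linalg.norm(e),th,th2)
    pv=ce-.13*np.array([-np.sin(th),np.cos(th)]); N=f(*nut,.0335)
    C=f(*clip,.037); K=f(*kn,.0755 if nm=='top' else .0755)
    print(' pivot',pv,'nut',N,'clip',C,'knob',K)
    for nn,q in(('clip',C),('knob',K)):
        for b in(pv,N):
            w=q-b; print('  ',nn,np.linalg.norm(w).round(4),'ang from +y',(np.arctan2(w[1],w[0])-np.pi/2).round(4))
a,b=T(40,225,.033),T(98,362,.033); print('rib',a,b,(a+b)/2,np.linalg.norm(a-b),np.arctan2(*(b-a)[::-1]))
a,b=S(60,500,.033),S(222,536,.033); print('rib',a,b,(a+b)/2,np.linalg.norm(a-b),np.arctan2(*(b-a)[::-1]))
# refined blobs
z=np.load('top1.npz'); im=z['im'].astype(int); 
for nm,(x0,x1,y0,y1),zz in(('nut',(370,384,199,213),.0335),('knob',(306,324,226,244),.0755)):
    g=im[y0:y1,x0:x1].sum(-1); m=g<(g.max()+g.min())/2*.9; v,u=np.nonzero(m); print(nm,u.mean()+x0,v.mean()+y0,m.sum(),ray('top',u.mean()+x0,v.mean()+y0,zz))
E
```

```text
top screws [ 0.5638294  -0.15703363] 0.389822700023717 0.06162148896531172 0.06676055008765693
 pivot [ 0.57183513 -0.28678689] nut [ 0.56981128 -0.28532637] clip [0.55962805 0.02524666] knob [ 0.4734155 -0.0767352]
   clip 0.3123 ang from +y 0.0391
   clip 0.3107 ang from +y 0.0328
   knob 0.232 ang from +y 0.4382
   knob 0.2298 ang from +y 0.4329
side screws [ 0.56235711 -0.1549964 ] 0.3900992406039655 0.06462129907042091 0.06586786200258585
 pivot [ 0.57075204 -0.28472506] nut [ 0.56904134 -0.28182451] clip [0.55705658 0.02964854] knob [ 0.47328768 -0.07312696]
   clip 0.3147 ang from +y 0.0435
   clip 0.3117 ang from +y 0.0385
   knob 0.233 ang from +y 0.4316
   knob 0.2296 ang from +y 0.4302
rib [0.55825992 0.31755769] [0.42388842 0.26045248] [0.49107417 0.28900508] 0.146002414018777 -2.7397388657717694
rib [0.55880189 0.31944746] [0.42138629 0.26587119] [0.49009409 0.29265933] 0.14749055480325549 -2.7698364560918565
nut 376.71232876712327 205.35616438356163 73 [ 0.57045616 -0.28522492  0.0335    ]
knob 314.0735294117647 234.63235294117646 136 [ 0.47348943 -0.0758598   0.0755    ]
```

move_arm --steps '[[[13.4,30.8,-5,0.0986,85],[13.4,30.8,-5,0.0986,85],[13.4,30.8,-5,0.0986,85],[13.4,30.8,-5,0.0986,85],[13.4,30.8,-5,0.0986,85],[13.4,30.8,-5,0.0986,85],[13.4,30.8,-5,0.0986,85],[13.4,30.8,-5,0.0986,85]]]' --newtons 40

```text
time: 0.77
ee_pos: [0.3661, -0.3209, 0.191]
tool_rot: [[0.343, 0.939, -0.0], [0.939, -0.343, 0.0], [-0.0, -0.0, -1.0]]
contact_force: [1.2, -0.8, -0.6]
gripper_width: 0.0851
grip_force: 0.0
```

move_arm --steps '[[[13.4,30.8,-5,0.0986,85],[13.4,30.8,-5,0.0986,85],[13.4,30.8,-5,0.0986,85],[13.4,30.8,-5,0.0986,85],[13.4,30.8,-5,0.0986,85],[13.4,30.8,-5,0.0986,85],[13.4,30.8,-5,0.0986,85],[0,0,0,0,85]]]'

```text
time: 1.43
ee_pos: [0.4616, -0.101, 0.1557]
tool_rot: [[-0.341, 0.94, 0.001], [0.94, 0.341, 0.003], [0.002, 0.002, -1.0]]
contact_force: [-0.0, 1.5, 0.5]
gripper_width: 0.0852
grip_force: 0.0
```

move_arm --steps '[[[12,25,0,0.085,85],[0,0,-28,0,85],[0,0,-28,0,85],[0,0,-28,0,85],[0,0,-28,0,85],[0,0,0,0,30],[0,0,0,0,30],[0,0,0,0,30]]]' --newtons 30

```text
time: 2.1
ee_pos: [0.4722, -0.0819, 0.0454]
tool_rot: [[-0.408, 0.913, 0.001], [0.913, 0.408, -0.0], [-0.0, 0.001, -1.0]]
contact_force: [0.3, 0.5, 0.3]
gripper_width: 0.0509
grip_force: 0.0
```

move_arm --steps '[[[0,0,0,0,20],[0,0,0,0,20],[0,0,0,0,20],[0,0,0,0,20]]]'

```text
time: 2.43
ee_pos: [0.473, -0.0821, 0.046]
tool_rot: [[-0.407, 0.913, 0.003], [0.913, 0.407, -0.0], [-0.002, 0.003, -1.0]]
contact_force: [-0.1, 1.1, 13.6]
gripper_width: 0.0256
grip_force: 28.6
```

move_arm --steps '[[[10.1,4.6,0,-0.0494,15],[10.4,4,0,-0.0494,15],[10.5,3.5,0,-0.0494,15],[10.7,3,0,-0.0494,15],[10.8,2.5,0,-0.0494,15],[11,1.9,0,-0.0494,15],[11,1.4,0,-0.0494,15],[11.1,0.8,0,-0.0494,15]]]'

```text
time: 3.1
ee_pos: [0.558, -0.0602, 0.0459]
tool_rot: [[-0.022, 1.0, 0.001], [1.0, 0.022, -0.0], [-0.0, 0.001, -1.0]]
contact_force: [-5.0, -0.8, 12.1]
gripper_width: 0.0259
grip_force: 28.7
```

move_arm --steps '[[[0,0,0,0,15],[0,0,0,0,15],[0,0,0,0,15],[0,0,0,0,45],[0,0,0,0,60],[0,0,0,0,60]]]'

```text
time: 3.6
ee_pos: [0.5572, -0.0604, 0.0447]
tool_rot: [[-0.024, 1.0, 0.0], [1.0, 0.024, -0.0], [-0.0, 0.0, -1.0]]
contact_force: [0.3, -0.8, -0.1]
gripper_width: 0.0597
grip_force: 0.0
```

move_arm --steps '[[[0,0,20,0,85],[0,0,30,0,85],[0,0,40,0,85],[-20,-10,30,0,85],[-30,-10,0,0,85],[-30,-10,0,0,85],[-30,-10,0,0,85],[0,0,0,0,85]]]'

```text
time: 4.27
ee_pos: [0.442, -0.1025, 0.1644]
tool_rot: [[-0.022, 1.0, -0.003], [1.0, 0.022, -0.002], [-0.002, -0.003, -1.0]]
contact_force: [2.1, -1.4, 1.0]
gripper_width: 0.0847
grip_force: 0.0
```

```bash
python3 - <<'E'
from h import *
im,_=shot('top','top2.png'); im2,_=shot('side','side2.png')
t=im[145:275,240:420,::-1]; t=cv2.resize(t,None,fx=3.3333,fy=3.3333,interpolation=cv2.INTER_CUBIC)
t2=im2[130:260,235:395,::-1]; t2=cv2.resize(t2,(533,433),interpolation=cv2.INTER_CUBIC)
cv2.imwrite('pics/t2.png',cv2.vconcat([t[:300,:533],t2[100:400]]))
E
```

```text
(no output)
```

View pics/t2.png

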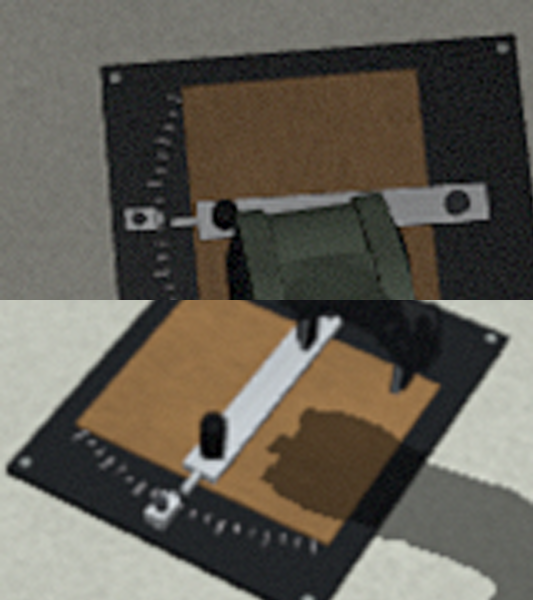

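Top half of the picture: pointer tip at (173,222), clip screw at (140,219), nut at (457,202). The arm looks slightly short of the clip on the robot side, so I'll measure it by edge profiles.

```bash
cat > al.py <<'E'
from h import *
def align():
    im=np.mean([arm.get_image('top')[0].astype(float) for _ in range(6)],0)
    g=im.sum(-1)
    # pointer, clip: columns profile, centroid of bright rows
    np.save('avg.npy',g)
    pv=np.array([.5703,-.2850])
    def ang(u,v,z):
        w=ray('top',u,v,z)[:2]-pv; return np.hypot(*w).round(4),(np.arctan2(w[1],w[0])-np.pi/2).round(4)
    for u in(292,293,294,295,296,297,298):
        p=g[205:218,u]; 
        b=np.clip(p-np.median(p)-40,0,None); print('ptr',u,(b@np.arange(205,218)/b.sum()).round(2),ang(u,b@np.arange(205,218)/b.sum(),.0195),p.astype(int))
    for u in range(277,289):
        p=g[203:219,u]; b=np.clip(p-200,0,None); print('clip',u,ang(u,b@np.arange(203,219)/max(b.sum(),1),.027),p.astype(int))
align()
E
python3 al.py
```

```text
ptr 292 211.28 (np.float64(0.2767), np.float64(0.0456)) [108  96 103 100  85 215 386 366  87  93 100 108 105]
ptr 293 211.18 (np.float64(0.2734), np.float64(0.0451)) [ 98 103 100 103  73 269 446 389  74  95 110 105 102]
ptr 294 211.07 (np.float64(0.2701), np.float64(0.0446)) [ 95  91 100 100  74 293 440 341  77  93  92 105 100]
ptr 295 211.04 (np.float64(0.2668), np.float64(0.045)) [ 97 102 100  89  72 284 433 310  80  97 105 114  96]
ptr 296 211.04 (np.float64(0.2636), np.float64(0.0457)) [ 85  86  95  83  62 290 432 314  62  89  93 103 100]
ptr 297 210.62 (np.float64(0.2602), np.float64(0.0411)) [188 173 138 127 113 305 416 263  59 103 108  85  90]
ptr 298 210.74 (np.float64(0.257), np.float64(0.0435)) [193 154 141 147 173 325 396 246 152 178 179 182 196]
clip 277 (np.float64(0.3254), np.float64(0.0122)) [ 98 105 105  92 138 268 290 189 191 187 160  88  99  98 112 106]
clip 278 (np.float64(0.3224), np.float64(0.0312)) [107  98  98  83 216 378 419 396 410 411 354 110 104  94 106 101]
clip 279 (np.float64(0.3191), np.float64(0.033)) [105  96  97  73 236 385 370 301 344 426 401 100 11
[... 357 characters left out ...]
 109]
clip 283 (np.float64(0.3061), np.float64(0.0339)) [100 104  95  70 271 410 299  92 240 419 398  85  97  88 112 112]
clip 284 (np.float64(0.3028), np.float64(0.0323)) [103  94  97  65 294 452 409 353 394 452 394  61  91 100  95 100]
clip 285 (np.float64(0.2995), np.float64(0.0329)) [104  98  89  66 293 447 428 423 431 451 396  55  96 107 100  98]
clip 286 (np.float64(0.2963), np.float64(0.0379)) [ 90 137 160  79 210 336 326 310 332 385 348  65 100 100 140 161]
clip 287 (np.float64(0.293), np.float64(0.0343)) [ 85 172 220  83  93 217 355 389 361 288 238 130  99  96 125 140]
clip 288 (np.float64(0.2897), np.float64(0.0319)) [ 87 169 203  91  74 171 314 369 317 186 179 130 103  93 160 200]
```

```bash
cat > zs.py <<'E'
import sys
from h import *
im=np.mean([arm.get_image('side')[0].astype(float) for _ in range(6)],0).astype(np.uint8)
t=np.mean([arm.get_image('top')[0].astype(float) for _ in range(3)],0).astype(np.uint8)
a=cv2.resize(im[200:235,272:312],(640,560),interpolation=cv2.INTER_CUBIC)
cv2.imwrite('pics/'+sys.argv[1],a[:,:,::-1])
E
python3 zs.py z1.png
```

```text
(no output)
```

View pics/z1.png

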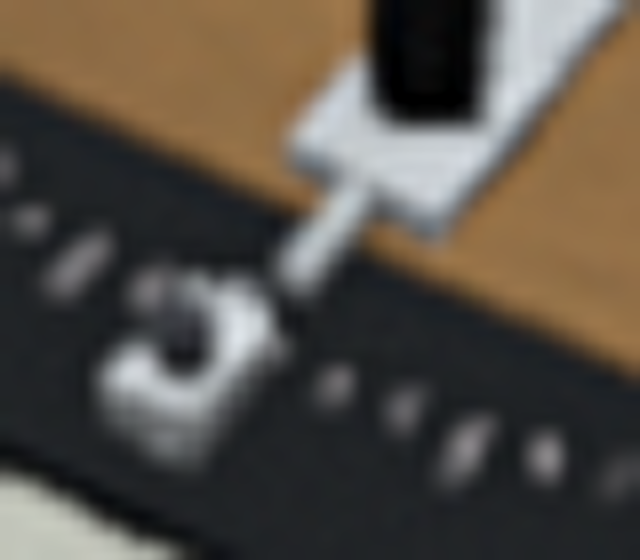

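In the zoomed side view (16x from (272,200)), the pointer tip is at (295,275), the centre of the clip top at about (190,352) and the screw top at about (183,335).

```bash
python3 - <<'E'
from h import *
for pv in([.5698,-.2833],[.569,-.282]):
  for nm,u,v,z in(('base',358,195,.0195),('tip',295,275,.0195),('clip',190,352,.027),('screw',183,335,.037),('armL',292,145,.0255),('armR',435,215,.0255),('nose',283,345,.017)):
    w=ray('side',(u+.5)/16-.5+272,(v+.5)/16-.5+200,z)[:2]-pv; print(nm,np.hypot(*w).round(4),(np.arctan2(w[1],w[0])-np.pi/2).round(4))
E
```

```text
base 0.2537 0.0457
tip 0.2778 0.0474
clip 0.3106 0.0355
screw 0.3146 0.0384
armL 0.2547 -0.0144
armR 0.2547 0.1163
nose 0.2924 0.0693
base 0.2523 0.0427
tip 0.2765 0.0447
clip 0.3093 0.0331
screw 0.3132 0.036
armL 0.2534 -0.0177
armR 0.2533 0.1138
nose 0.2911 0.0669
```

move_arm --steps '[[[30,10,0,0,85],[30,10,0,0,85],[30,10,0,0,85],[25,12,0,0,85],[0,0,-30,0,85],[0,0,-35,0,85],[0,0,-35,0,85],[0,0,-19,0,85]]]'

```text
time: 5.78
ee_pos: [0.5608, -0.0581, 0.0419]
tool_rot: [[-0.025, 1.0, -0.003], [1.0, 0.025, 0.0], [0.0, -0.003, -1.0]]
contact_force: [-0.5, 0.3, -0.2]
gripper_width: 0.0848
grip_force: 0.0
```

move_arm --steps '[[[0,0,0,0,30],[0,0,0,0,15],[0,0,0,0,15],[0,0,0,0,15],[0,0,0,0,15],[0,0,0,0,15],[0,0,0,0,15],[0,0,0,0,15]]]'

```text
time: 6.45
ee_pos: [0.5628, -0.0584, 0.0468]
tool_rot: [[-0.024, 1.0, 0.002], [1.0, 0.024, -0.0], [-0.0, 0.002, -1.0]]
contact_force: [-3.3, 0.1, 12.7]
gripper_width: 0.0257
grip_force: 28.7
```

move_arm --steps '[[[-1.3,0,0,0,15],[-1.3,0,0,0,15],[0,0,0,0,15],[0,0,0,0,15],[0,0,0,0,15]]]'

```text
time: 6.87
ee_pos: [0.5612, -0.0585, 0.0469]
tool_rot: [[-0.025, 1.0, 0.004], [1.0, 0.025, -0.0], [-0.0, 0.003, -1.0]]
contact_force: [2.9, -0.7, 9.4]
gripper_width: 0.0259
grip_force: 29.8
```

move_arm --steps '[[[0,0,0,0,45],[0,0,0,0,60],[0,0,0,0,60],[0,0,25,0,85],[0,0,35,0,85],[0,0,35,0,85],[-3,30,5,-0.1,85],[-3,30,0,-0.1,85]]]'

```text
time: 7.53
ee_pos: [0.5548, 0.0006, 0.1478]
tool_rot: [[0.182, 0.983, 0.004], [0.983, -0.182, -0.0], [0.001, 0.004, -1.0]]
contact_force: [0.6, 0.6, 0.3]
gripper_width: 0.0846
grip_force: 0.0
```

move_arm --steps '[[[-8,36,0,-0.12,85],[-8,36,0,-0.12,85],[-8,36,0,-0.12,85],[-8,36,0,-0.12,85],[-8,36,0,-0.12,85],[-8,36,0,-0.12,85],[-8,36,0,-0.12,85],[-9,36,0,-0.12,85]]]'

```text
time: 8.2
ee_pos: [0.4879, 0.2914, 0.1454]
tool_rot: [[0.909, 0.417, -0.0], [0.417, -0.909, -0.0], [-0.0, 0.0, -1.0]]
contact_force: [1.3, 0.0, 0.3]
gripper_width: 0.0851
grip_force: 0.0
```

```bash
python3 al.py; python3 - <<'E'
from h import *
s=arm.state(); print(s['ee_pos'],s['tool_rot'][:,1])
E
python3 zs.py z2.png
```

```text
ptr 292 210.26 (np.float64(0.2765), np.float64(0.0334)) [106 109  99  82 231 402 382  79  92  98 115 105 113]
ptr 293 210.26 (np.float64(0.2732), np.float64(0.034)) [109 108  95  89 242 422 406  61 100 105 111 111 105]
ptr 294 210.26 (np.float64(0.27), np.float64(0.0346)) [111 108 103  76 241 413 401  52  95 102 106 110 113]
ptr 295 210.26 (np.float64(0.2667), np.float64(0.0353)) [101  97 100  73 234 409 393  35 103 113 110 105 104]
ptr 296 210.18 (np.float64(0.2634), np.float64(0.0349)) [ 97  93  98  58 273 452 397  22  99 111 101 103 109]
ptr 297 209.76 (np.float64(0.26), np.float64(0.0302)) [197 171 132 108 293 450 344  35  88 123 114  95 101]
ptr 298 210.04 (np.float64(0.2568), np.float64(0.0344)) [159 155 163 156 302 425 316 136 169 186 198 197 205]
clip 277 (np.float64(0.3254), np.float64(0.0122)) [107 105 110  94 159 280 292 196 197 201 168  89 114 109 109 108]
clip 278 (np.float64(0.3224), np.float64(0.0308)) [109 100 102  97 224 393 433 408 418 419 362 118  98 110 120 110]
clip 279 (np.float64(0.3191), np.float64(0.0325)) [108 106  92  88 250 402 385 312 357 443 413 110  97 
[... 439 characters left out ...]
 96 256 428 415  87 107 105 101 110]
clip 284 (np.float64(0.3028), np.float64(0.0324)) [112 109 101  76 300 461 414 369 403 464 402  76  98 103 110 105]
clip 285 (np.float64(0.2995), np.float64(0.0328)) [103  97  87  75 305 463 440 443 446 463 408  59  93 110 120 106]
clip 286 (np.float64(0.2963), np.float64(0.0376)) [ 95 144 171  83 216 348 336 315 342 398 360  63 102  97 148 154]
clip 287 (np.float64(0.293), np.float64(0.0342)) [ 89 179 224  82 101 231 361 403 367 299 250 139 102 105 136 158]
clip 288 (np.float64(0.2897), np.float64(0.0327)) [100 168 212 101  81 182 325 382 326 193 185 131  98  94 159 210]
[0.48894561 0.28862706 0.14523899] [ 4.22118540e-01 -9.06540490e-01  5.27078023e-04]
```

View pics/z2.png

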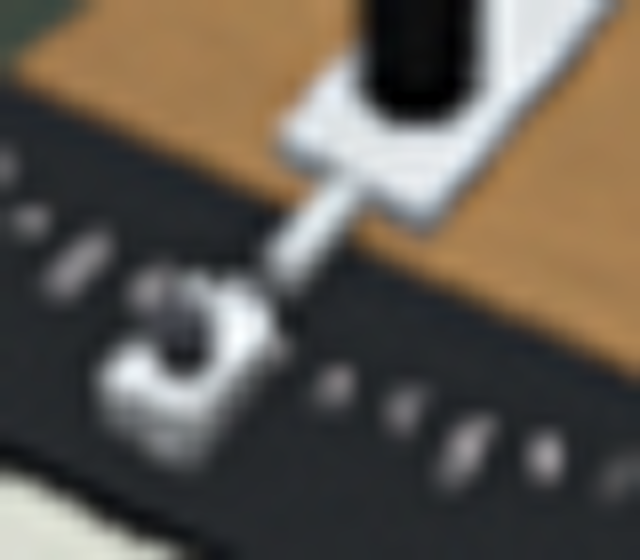

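The pointer is now within about 1 mm of the clip in both views (tip at (283,265) in the zoom). Next is the rule.

move_arm --steps '[[[1,2,0,-0.049,40],[0,0,-30,0,40],[0,0,-35,0,40],[0,0,-35,0,40],[0,0,-25,0,40],[0,0,-7,0,40],[0,0,0,0,40],[0,0,0,0,40]]]' --newtons 60

```text
time: 9.62
ee_pos: [0.4901, 0.292, 0.0142]
tool_rot: [[0.926, 0.377, 0.001], [0.377, -0.926, 0.0], [0.001, -0.0, -1.0]]
contact_force: [-0.5, 0.6, 0.4]
gripper_width: 0.0401
grip_force: 0.0
```

move_arm --steps '[[[0,0,0,0,10],[0,0,0,0,8],[0,0,0,0,5],[0,0,0,0,5],[0,0,0,0,5],[0,0,0,0,5]]]'

```text
time: 10.12
ee_pos: [0.4905, 0.2923, 0.015]
tool_rot: [[0.926, 0.377, 0.002], [0.377, -0.926, 0.001], [0.002, -0.001, -1.0]]
contact_force: [-2.2, -1.6, 12.2]
gripper_width: 0.0118
grip_force: 59.5
```

move_arm --steps '[[[0,0,10,0,5],[0,0,30,0,5],[0,0,35,0,5],[0,0,35,0,5],[0,0,10,0,5],[0,0,0,0,5]]]'

```text
time: 10.62
ee_pos: [0.4911, 0.2926, 0.1373]
tool_rot: [[0.926, 0.377, 0.005], [0.377, -0.926, 0.003], [0.006, -0.001, -1.0]]
contact_force: [-0.2, -0.1, -1.6]
gripper_width: 0.0114
grip_force: 59.1
```

move_arm --steps '[[[10.1,-36.1,0,0.1015,5],[10.1,-36.1,0,0.1015,5],[10.1,-36.1,0,0.1015,5],[10.1,-36.1,0,0.1015,5],[10.1,-36.1,0,0.1015,5],[10.1,-36.1,0,0.1015,5],[10.1,-36.1,0,0.1015,5],[10.1,-36.1,0,0.1015,5]]]'

```text
time: 11.28
ee_pos: [0.5701, 0.001, 0.1326]
tool_rot: [[0.359, 0.933, -0.001], [0.933, -0.359, 0.0], [-0.0, -0.001, -1.0]]
contact_force: [0.8, -0.0, -2.0]
gripper_width: 0.0118
grip_force: 59.1
```

move_arm --steps '[[[10.1,-36.1,0,0.1015,5],[10.1,-36.1,0,0.1015,5],[10.1,-36.1,0,0.1015,5],[10.1,-36.1,0,0.1015,5],[0,0,0,0,5],[0,0,0,0,5]]]'

```text
time: 11.78
ee_pos: [0.6102, -0.1441, 0.132]
tool_rot: [[-0.03, 1.0, -0.002], [1.0, 0.03, 0.0], [0.0, -0.002, -1.0]]
contact_force: [0.3, 1.2, -2.0]
gripper_width: 0.0114
grip_force: 59.2
```

move_arm --steps '[[[3,2.5,-20,0.004,5],[0,0,-30,0,5],[0,0,-30,0,5],[0,0,-15,0,5],[0,0,0,0,5],[0,0,0,0,5]]]'

```text
time: 12.28
ee_pos: [0.6134, -0.1376, 0.0378]
tool_rot: [[-0.039, 0.999, -0.002], [0.999, 0.039, 0.001], [0.001, -0.002, -1.0]]
contact_force: [0.5, 0.5, -1.2]
gripper_width: 0.0116
grip_force: 59.1
```

```bash
python3 - <<'E'
from h import *
s=arm.state(); print(s['ee_pos'],s['contact_force'])
im=np.mean([arm.get_image('side')[0].astype(float) for _ in range(4)],0)
t=np.mean([arm.get_image('top')[0].astype(float) for _ in range(4)],0)
a=cv2.resize(t[170:240,270:400],(780,420),interpolation=cv2.INTER_CUBIC)
cv2.imwrite('pics/p1.png',np.clip(a*1.3,0,255).astype(np.uint8)[:,:,::-1])
E
```

```text
[ 0.61338608 -0.13764332  0.03783548] [ 0.45344792  0.45834344 -1.24896224]
```

View pics/p1.png

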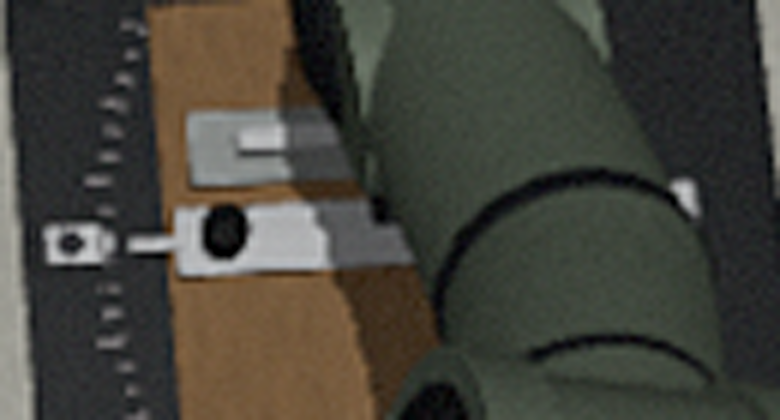

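In the zoom, the rule sits parallel to the arm with a gap of about 10 mm. Its left end (188,150) is about 6 mm short of the arm's end (177,240). I'll shift it 5 mm back towards the pivot and lower it.

move_arm --steps '[[[-2,-5,-3,-0.003,5],[-2,0,-2,0,5],[-1,0,-1,0,5],[0,0,0,0,5],[0,0,0,0,5]]]'

```text
time: 13.1
ee_pos: [0.6088, -0.1439, 0.0322]
tool_rot: [[-0.035, 0.999, -0.0], [0.999, 0.035, 0.0], [0.0, -0.0, -1.0]]
contact_force: [0.7, 0.7, -1.6]
gripper_width: 0.0117
grip_force: 59.1
```

move_arm --steps '[[[0,0,-1,0,5],[0,0,0,0,5],[0,0,0,0,5]]]'

```text
time: 13.35
ee_pos: [0.6089, -0.1439, 0.0313]
tool_rot: [[-0.035, 0.999, -0.0], [0.999, 0.035, 0.0], [0.0, -0.0, -1.0]]
contact_force: [0.4, -0.1, -1.9]
gripper_width: 0.0114
grip_force: 59.1
```

move_arm --steps '[[[-1,0,-1,0,5],[-1,0,-0.5,0,5],[0,0,0,0,5],[0,0,0,0,5]]]'

```text
time: 13.68
ee_pos: [0.6073, -0.1439, 0.0301]
tool_rot: [[-0.035, 0.999, 0.001], [0.999, 0.035, -0.0], [-0.0, 0.001, -1.0]]
contact_force: [2.4, 0.2, 3.4]
gripper_width: 0.0115
grip_force: 59.7
```

move_arm --steps '[[[-1.5,0,0.3,0,5],[-1.5,0,0,0,5],[0,0,0,0,5],[0,0,0,0,16],[0,0,0,0,16],[0,0,0,0,16],[0,0,0,0,16]]]'

```text
time: 14.27
ee_pos: [0.6038, -0.144, 0.03]
tool_rot: [[-0.035, 0.999, -0.0], [0.999, 0.035, -0.0], [0.0, -0.0, -1.0]]
contact_force: [0.8, 0.2, 0.2]
gripper_width: 0.0164
grip_force: 0.0
```

move_arm --steps '[[[-0.7,0,0,0,16],[-0.7,0,0,0,16],[-0.6,0,0,0,16],[0,0,0,0,16],[0,0,0,0,16]]]'

```text
time: 14.68
ee_pos: [0.6018, -0.144, 0.0301]
tool_rot: [[-0.035, 0.999, -0.0], [0.999, 0.035, -0.0], [-0.0, -0.0, -1.0]]
contact_force: [-0.8, 0.7, -0.7]
gripper_width: 0.0159
grip_force: 0.0
```

move_arm --steps '[[[-0.5,0,0,0,16],[-0.5,0,0,0,16],[0,0,0,0,16],[0,0,0,0,16]]]'

```text
time: 15.02
ee_pos: [0.6012, -0.1439, 0.0302]
tool_rot: [[-0.035, 0.999, 0.001], [0.999, 0.035, 0.0], [0.0, 0.001, -1.0]]
contact_force: [3.4, 0.0, -0.1]
gripper_width: 0.016
grip_force: 1.4
```

move_arm --steps '[[[-0.5,0,0,0,16],[-0.5,0,0,0,16],[0,0,0,0,16],[0,0,0,0,16]]]'

```text
time: 15.35
ee_pos: [0.6009, -0.1439, 0.0306]
tool_rot: [[-0.035, 0.999, 0.002], [0.999, 0.035, 0.0], [-0.0, 0.002, -1.0]]
contact_force: [6.8, -0.1, 2.0]
gripper_width: 0.0161
grip_force: 3.2
```

move_arm --steps '[[[1,0,0,0,16],[1,0,0,0,18],[0.8,0,0,0,18],[0,0,5,0,18],[0,0,20,0,20],[0,0,35,0,20],[0,0,35,0,40],[0,0,20,0,40]]]'

```text
time: 16.02
ee_pos: [0.6034, -0.144, 0.1488]
tool_rot: [[-0.035, 0.999, 0.002], [0.999, 0.035, -0.0], [-0.001, 0.002, -1.0]]
contact_force: [0.7, -0.3, 1.0]
gripper_width: 0.0398
grip_force: 0.0
```

move_arm --steps '[[[-15,-35,0,0,60],[-15,-35,0,0,60],[-15,-35,0,0,60],[-15,-35,0,0,60],[-15,-35,0,0,60],[-15,-35,0,0,60],[-15,-35,0,0,60],[-15,-35,0,0,60]]]'

```text
time: 16.68
ee_pos: [0.4813, -0.4255, 0.1455]
tool_rot: [[-0.035, 0.999, -0.0], [0.999, 0.035, 0.0], [0.0, -0.0, -1.0]]
contact_force: [-0.0, -0.4, -0.5]
gripper_width: 0.0599
grip_force: 0.0
```

```bash
python3 al.py | grep -E "ptr|28[4578]" | cut -c1-90; python3 - <<'E'
from h import *
s=arm.state(); print(s['time'],s['ee_pos'],s['contact_force'])
im=np.mean([arm.get_image('side')[0].astype(float) for _ in range(4)],0)
t=np.mean([arm.get_image('top')[0].astype(float) for _ in range(4)],0)
a=cv2.resize(t[180:230,270:400],(780,300),interpolation=cv2.INTER_CUBIC)
b=cv2.resize(im[150:235,265:375],None,fx=3.53,fy=3.53,interpolation=cv2.INTER_CUBIC); b=b[:300]
o=np.zeros((600,780,3)); o[:300]=a; o[300:300+b.shape[0],:b.shape[1]]=b
cv2.imwrite('pics/f1.png',np.clip(o*1.2,0,255).astype(np.uint8)[:,:,::-1])
E
```

```text
ptr 292 210.27 (np.float64(0.2765), np.float64(0.0335)) [ 99 107 102  79 223 401 379 116  
ptr 293 210.26 (np.float64(0.2732), np.float64(0.034)) [ 99 100 109  77 242 420 402  85  9
ptr 294 210.27 (np.float64(0.27), np.float64(0.0347)) [113  96 108  78 230 417 394  53  95
ptr 295 210.26 (np.float64(0.2667), np.float64(0.0352)) [ 99 106  99  78 237 413 395  31  
ptr 296 210.17 (np.float64(0.2634), np.float64(0.0348)) [ 89  94  91  56 272 449 390  30  
ptr 297 209.69 (np.float64(0.26), np.float64(0.0293)) [189 180 138 105 296 446 342  44  90
ptr 298 210.04 (np.float64(0.2568), np.float64(0.0344)) [160 165 170 156 300 429 314 131 1
clip 284 (np.float64(0.3028), np.float64(0.0324)) [100  99 103  59 298 460 416 366 406 463
clip 285 (np.float64(0.2995), np.float64(0.0328)) [105  96  93  80 304 461 438 438 445 460
clip 287 (np.float64(0.293), np.float64(0.0345)) [103 175 224  89  98 226 363 402 368 296 
clip 288 (np.float64(0.2897), np.float64(0.032)) [ 98 166 208  93  80 179 313 379 322 198 
16.9833 [ 0.48323729 -0.42276137  0.14524674] [ 0.0092984  -0.00578624 -0.05555048]
```

View pics/f1.png

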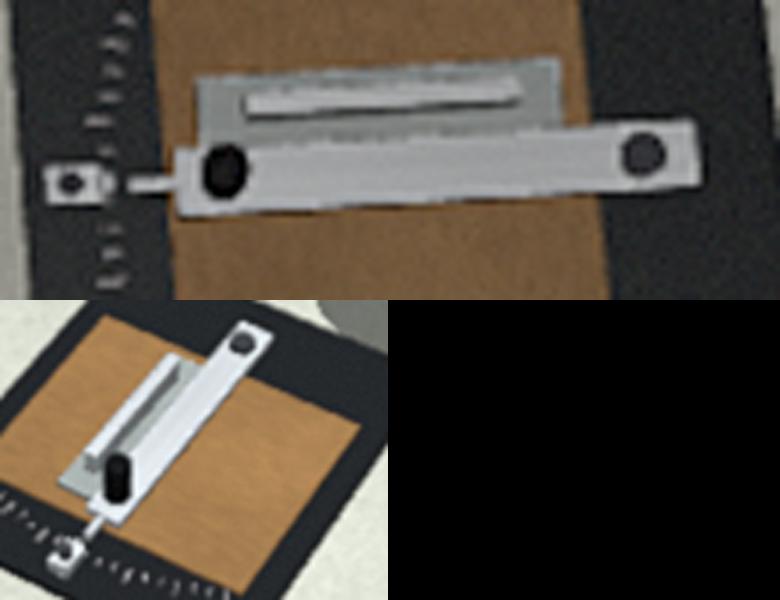

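The top view shows the rule flat on the card, rib up, spanning (195–560). It's flush along the arm's far edge with no card showing between them. The pointer angle hasn't changed and is still on the clip.

```bash
python3 -c "
from cell import arm
print(arm.finish_job())"
```

```text
the job is handed in; nothing more can be done
None
```

The job is handed in: the pointer is within about 1 mm of the clip's mark, and the rule lies flat, rib up and flush along the arm's far edge, released with the arm still on the mark; nothing else on the bench was touched, and it took about 17 s.

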